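Check a drain sleeve on the go gauge pin and sort it

TASK

Test the black drain sleeve that lies in the gauge's long cradle: slide it along the cradle onto the gauge pin until it stops, without forcing it. If it goes fully home against the aluminium end plate, lay it on its side in the green tray; if it stops short, at the step of the pin, draw it off and lay it on its side in the red tray. Leave the second sleeve waiting in its short cradle and do not disturb the other things on the table.

Things in the scene. Friction and masses are not known exactly. Their poses are not given: they have to be found in the camera images.
- gauge: Fixed go gauge: blue base plate 285 x 215 x 12 mm with a long cradle, a gauge pin and a short cradle. Origin on the table under the pin's axis; x runs along the cradle to the pin, y to the left of that, z up. Long cradle: a V of two sloping steel rails, 45 mm wide overall, tops at z = 41 mm, x = -135 to 118 mm, y = 0; a sleeve lying in it has its axis at z = 60 mm, in line with the pin
- pin_tip (a point): Free end of the level pin, on its axis, at gauge x = 10, y = 0, z = 60 mm. The pin points to gauge -x: steel nose of 28 mm diameter from x = 10 to 60 mm (its last 6 mm 22 mm thick), then a square step up to the brass gauge section of 38 mm diameter, x = 60 to 115 mm, which ends at the end plate
- at_step (a point): Gauge x = 15, y = 0, z = 60 mm: where a sleeve's middle is when the sleeve is stopped by the pin's step (its leading end at gauge x = 60 mm)
- at_home (a point): Gauge x = 70, y = 0, z = 60 mm: where a sleeve's middle is when it is fully home, its leading end on the upright aluminium end plate (face at gauge x = 115 mm, 56 mm wide, 18 mm thick, top at z = 88 mm)
- waiting (a point): Middle of the short cradle, at gauge x = -65, y = -115, z = 60 mm: the same V rails at the same height, parallel to the long ones, from gauge x = -125 to -5 mm; the waiting sleeve lies here
- sleeve_1: Black plastic drain tube, 90 mm long, 54 mm outside diameter, about 0.16 kg. Origin at its middle on its axis, x along the axis (ends alike, any roll). Starts in the long cradle, middle at gauge x -78 to -56 mm, or in the short one; may swap with sleeve_2. One sleeve has a 41 mm bore (passes the gauge), the other 34 mm (goes over the nose, stops at the step): the test decides
- sleeve_2: The other black drain sleeve, the same outside as sleeve_1 (90 mm long, 54 mm diameter, origin at its middle, x along its axis). It starts in the cradle that sleeve_1 does not use.
- green_tray: Fixed green plastic tray for sleeves that fit, outside 160 mm along its x and 190 mm along its y, 45 mm high, walls and floor 5 mm thick. Origin at the centre of its underside, on the table; z up. A sleeve lying on its floor has its axis 32 mm above the table. It may swap places with the red tray.
- red_tray: Fixed red plastic tray for sleeves that do not fit; the same size and axes as the green one.
- sponge: Bystander: yellow sponge block 110 x 70 x 28 mm, loose, origin at the centre of its underside.
- wrench: Bystander: steel wrench 200 mm long, lying on the table, loose; x along it.
- spray_bottle: Bystander: white spray bottle with red collar, 74 mm diameter, 226 mm high, loose, origin at the centre of its underside.
- wipes: Bystander: white wipes canister with yellow cap, 100 mm diameter, 190 mm high, loose, origin at the centre of its underside.
- soap: Bystander: amber soap bottle, 70 mm diameter, 200 mm high, loose, origin at the centre of its underside.
Not all that is in view belongs to the job. Leave any yellow look-alike of the sleeve_2 alone.

How it is judged:
On the way:
1. the sleeve from the long cradle has been slid onto the pin until it stopped: the wide one home at the end plate, or the tight one at the pin's step (((x of sleeve_1 in the frame of gauge between 0.066 and 0.073 m and angle between the x axis of sleeve_1 and the x axis of gauge, either way round below 0.08 rad and y of sleeve_1 in the frame of gauge between -0.005 and 0.005 m and z of sleeve_1 in the frame of gauge between 0.055 and 0.067 m and linear speed of sleeve_1 below 0.02 m/s and distance of sleeve_2 from where it was at the start of the episode below 0.02 m and y of sleeve_2 in the frame of gauge below -0.09 m and z of sleeve_2 in the frame of gauge below 0.07 m) or (x of sleeve_2 in the frame of gauge between 0.011 and 0.019 m and angle between the x axis of sleeve_2 and the x axis of gauge, either way round below 0.08 rad and y of sleeve_2 in the frame of gauge between -0.005 and 0.005 m and z of sleeve_2 in the frame of gauge between 0.055 and 0.067 m and linear speed of sleeve_2 below 0.02 m/s and distance of sleeve_1 from where it was at the start of the episode below 0.02 m and y of sleeve_1 in the frame of gauge below -0.09 m and z of sleeve_1 in the frame of gauge below 0.07 m))), for 0.2 s.
At the end, for the whole second after the job is handed in: The tested sleeve lies level (within 10 degrees), at rest and released on the floor of its tray (centre within 55 mm in x, 70 mm in y of the tray's middle, under 40 mm high): green if it went home, red if it stopped at the step. The other is still in the short cradle, moved under 20 mm (((x of sleeve_1 in the frame of green_tray between -0.055 and 0.055 m and y of sleeve_1 in the frame of green_tray between -0.07 and 0.07 m and height (world z) of sleeve_1 below 0.04 m and angle between sleeve_1's own x axis and vertical between 1.4 and 1.75 rad and linear speed of sleeve_1 below 0.08 m/s and contact force between sleeve_1 and the fingers below 0.1 N and distance of sleeve_2 from where it was at the start of the episode below 0.02 m and y of sleeve_2 in the frame of gauge below -0.09 m and z of sleeve_2 in the frame of gauge below 0.07 m) or (x of sleeve_2 in the frame of red_tray between -0.055 and 0.055 m and y of sleeve_2 in the frame of red_tray between -0.07 and 0.07 m and height (world z) of sleeve_2 below 0.04 m and angle between sleeve_2's own x axis and vertical between 1.4 and 1.75 rad and linear speed of sleeve_2 below 0.08 m/s and contact force between sleeve_2 and the fingers below 0.1 N and distance of sleeve_1 from where it was at the start of the episode below 0.02 m and y of sleeve_1 in the frame of gauge below -0.09 m and z of sleeve_1 in the frame of gauge below 0.07 m))); the robot touches nothing.
It fails at once if both sleeves moved: the waiting sleeve was disturbed by more than 20 mm (distance of each of sleeve_1, sleeve_2 from where it was at the start of the episode above 0.02 m).
It fails at once if a sleeve was forced: more than 60 N between it and the gauge (contact force between any of sleeve_1, sleeve_2 and gauge above 60 N).
It fails at once if a bystander was moved by more than 30 mm (distance of any of sponge, wrench, spray_bottle, wipes, soap from where it was at the start of the episode above 0.03 m).
It also fails if it takes over 54 s, if anything falls off the work surface, if the arm or the gripper's body presses on something with over 40 N, if the wrist force passes 120 N, or if a joint passes its speed limit or range.

ROBOT

A 6-joint arm with a two-finger parallel gripper is mounted at the origin on the work surface. World frame = base frame: x ahead of the robot, y to its left, z up, the work surface at z = 0. Lengths are in m, angles in rad, forces in N, time in s.
With the tool pointing down it reaches from about 0.35 to 0.95 m from the base axis. Payload 17.4 kg.
Tool frame: the origin (TCP) lies midway between the tips of the shut fingers; the grasp point (between the pads) lies 19 mm behind it; z points along the fingers, y is the line along which they close (so a half turn about z gives the same grasp; the last joint's range is limited). The gripper opens to 93 mm and grips with 3 to 60 N. Pads are 15 mm wide; open, the fingers measure 128 mm over their backs; the gripper's body (75 mm by 188 mm) begins 65 mm behind the grasp point.
Start: joints at [1.205, 0.116, 1.442, -0, 1.584, -0.038], TCP at [0.217, 0.639, 0.219] pointing down, gripper open.
Joint ranges: [-2.83, 2.83], [-0.83, 2.19], [0.07, 2.5], [-1.14, 4.28], [0.01, 3], [-2.97, 2.97]. Speed limits (rad/s): [1.89, 1.89, 2.22, 3.14, 3.14, 3.14].

INTERFACE

Orientations are given as a rotation vector (axis times angle).
In Python, from cell import r, snapshot, get_calibration, ticket gives the robot as it stands. The module is installed in compiled form; this text tells all that it offers.
- The arm moves only by the tool apply_moves, never from a script. Its arguments are lists of equal length, an entry for each row: "fingers": the opening, from 0 (shut) to 1 (fully open); "offset": the shift along the tool's x, y, z each as a share of 30 cm, from -1 to 1, a list of three; "rotation": the turn, a rotation vector about the tool's x, y, z each as a share of 0.5 rad, from -1 to 1, a list of three. A call has 1 to 12 rows; each row shifts and turns the commanded pose from where the row before left it, along the tool's axes as they then stand; what a row does not reach is not made up. A row lasts 1/12 s, in which the tool goes at most 41.7 mm and 7.16 degrees, less where a joint would pass 70% of its speed; a pose out of reach is approached as far as the arm can. A call with a number of a shift or a turn outside -1 to 1 is refused whole. A call with a gripper value outside its range is refused whole. The fingers move at their own pace and stop on an object; "grip_force" is the grip in N (left out, the last holds). Time passes only in rows, so rows that do not move let the fingers close. It gives the time, the measured TCP pose, the force, the opening and the grip force at its end, in the units of the state.
- r.sense(): the state, without advancing time (a new reading comes with each control period).
- snapshot(name): name is "side" or "top" or "wrist"; returns the picture (480x640x3 uint8, red, green, blue); there is no depth.
- get_calibration(name): a dict with "camera_matrix" (3x3 intrinsics, pixels), "cam_to_world" (4x4, takes a point from camera to world coordinates). Camera axes: x right, y down, z forward; pixel columns grow to the right and rows downward; lengths in m; the calibration is good to about 2 mm. A picture is of the moment at which its call begins: read the wrist's pose just before it. get_calibration takes no time and is no camera call; for the wrist camera it gives the pose at the moment of the call.
- ticket.sign_off(): hands the job in; it is judged then, once.
The state is a dict: "clock": time; "joints": joint angles; "joint_vel": joint speeds; "joint_efforts": joint torques, N m; "tcp_pos": TCP position; "tool_rot": TCP orientation; "wrist_force": force on the tool from outside, world axes, zero at the start; "torque": the same for the moment, N m; "finger_gap": finger opening in m; "gripper_force": force on a finger pad.
Only numpy, scipy, OpenCV 4.12 (cv2) and the standard library are available. Lean on these libraries where they do the work, as an engineer would, in place of code of your own. Each camera call takes 0.05 s, during which the arm holds its last target. There are 200 camera calls.

## Working session

There is one attempt and no reset: what is moved stays moved. The work goes in short steps, Python scripts to look and compute and a tool call to move; the robot and the scene stay as the last step left them, time stands still between calls to the robot, and variables do not carry over. Pictures are saved under pics/ and viewed, at most 10 in all, crops included, and the job is handed in when it is done.

Besides the shell and the picture viewer there is one more tool, called after "Call:" in YAML: its name, and indented under it one key for each argument. apply_moves: Moves the arm, as the interface text tells. Shift numbers are shares of 30 cm and turn numbers shares of 0.5 rad, none past 1 either way. Its arguments: {"type":"object","properties":{"fingers":{"type":"array"},"offset":{"type":"array"},"rotation":{"type":"array"},"grip_force":{"type":"number"}},"required":["fingers","offset","rotation"]}

```bash
mkdir -p pics
python3 - <<'E'
from cell import r,snapshot,get_calibration
import cv2,numpy as np
s=r.sense();print(s)
for n in("top","side"):
    im=snapshot(n);cv2.imwrite(f"pics/{n}0.png",im[:,:,::-1]);c=get_calibration(n);print(n,np.round(c["camera_matrix"],1).tolist(),np.round(c["cam_to_world"],3).tolist())
E
```

```text
{'clock': 0.0, 'joints': array([ 1.20523018e+00,  1.16502479e-01,  1.44226621e+00, -1.08860167e-05,
        1.58399682e+00, -3.77797400e-02]), 'joint_vel': array([ 0.0003003 , -0.00119469, -0.00057558, -0.00059791, -0.00025441,
       -0.00190428]), 'joint_efforts': array([ 2.40739992e-04, -7.21237993e+01, -6.22630405e+01,  7.78879202e-02,
        2.34912999e-02, -1.12481750e-04]), 'tcp_pos': array([0.21724079, 0.63887149, 0.21789347]), 'tool_rot': array([-5.12547264e-01, -3.09927207e+00,  1.80826896e-03]), 'wrist_force': array([ 0.57383026, -0.24454311,  0.14232737]), 'torque': array([ 0.01572059, -0.03767681,  0.00827984]), 'gripper_force': 0.0, 'finger_gap': 0.09266268328625443}
top [[591.7, 0.0, 329.8], [0.0, 591.7, 247.3], [0.0, 0.0, 1.0]] [[-0.003, -0.999, 0.049, 0.487], [-1.0, 0.003, 0.004, 0.038], [-0.004, -0.049, -0.999, 1.57], [0.0, 0.0, 0.0, 1.0]]
side [[564.2, 0.0, 312.9], [0.0, 564.2, 246.4], [0.0, 0.0, 1.0]] [[0.964, -0.156, 0.216, 0.237], [-0.266, -0.498, 0.826, -1.22], [-0.022, -0.853, -0.521, 0.852], [0.0, 0.0, 0.0, 1.0]]
```

View pics/top0.png

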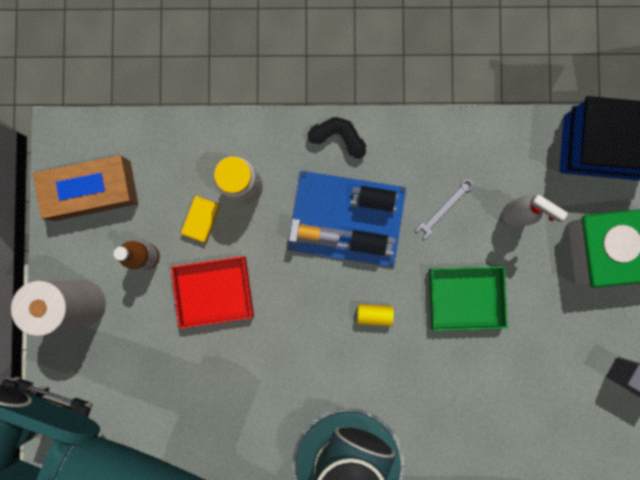

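View pics/side0.png

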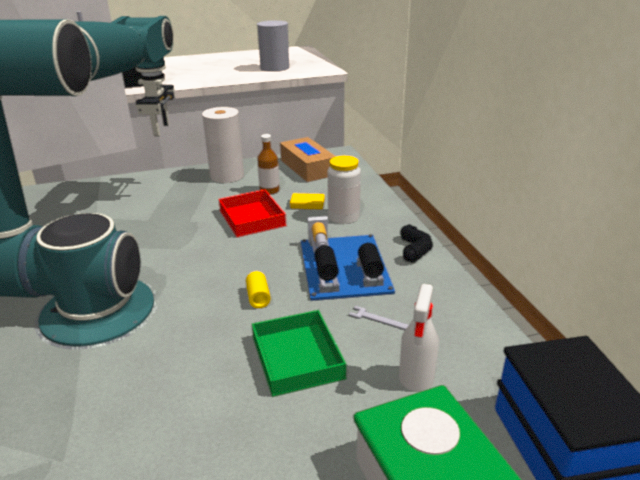

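The top view shows the gauge around (348,220), with its pin pointing to image right. There are three black candidates: a sleeve at (370,243) in line with the pin, a sleeve at (376,199) in the short cradle, and a bent pipe at (338,135). The one at (370,243) is in the long cradle, so it is the one meant. The yellow tube at (375,315) is the look-alike.

```bash
cat > h.py <<'E'
import cv2,numpy as np
from cell import r,snapshot,get_calibration
from scipy.spatial.transform import Rotation as R
def ray(c,uv,z):
    K=c["camera_matrix"];T=c["cam_to_world"]
    d=T[:3,:3]@np.linalg.solve(K,[uv[0],uv[1],1.]);o=T[:3,3]
    return o+d*(z-o[2])/d[2]
def blobs(mask,amin):
    cs,_=cv2.findContours(mask.astype(np.uint8),cv2.RETR_EXTERNAL,cv2.CHAIN_APPROX_NONE)
    return [cv2.minAreaRect(k) for k in cs if cv2.contourArea(k)>amin]
E
python3 - <<'E'
from h import *
im=cv2.imread("pics/top0.png");c=get_calibration("top")
hsv=cv2.cvtColor(im,cv2.COLOR_BGR2HSV);H,S,V=cv2.split(hsv)
def show(n,m,z,roi,amin):
    mm=np.zeros_like(m);a,b,x,y=roi;mm[b:y,a:x]=m[b:y,a:x]
    for q in blobs(mm,amin):
        p=[ray(c,k,z)[:2] for k in cv2.boxPoints(q)]
        e1=p[1]-p[0];e2=p[2]-p[1]
        e=e1 if np.hypot(*e1)>np.hypot(*e2) else e2
        print(n,np.round(q[0],1),"xy",np.round(ray(c,q[0],z)[:2],4),"size",np.round([np.hypot(*e1),np.hypot(*e2)],3),"longdir deg",round(np.degrees(np.arctan2(e[1],e[0])),1))
show("black",V<50,.06,(290,160,410,270),100)
show("brass",(H>8)&(H<30)&(S>110)&(V>100),.065,(285,215,330,250),50)
show("blue",(H>100)&(H<125)&(S>130),.012,(280,160,420,275),500)
show("red",((H<8)|(H>172))&(S>150),.045,(160,245,265,335),800)
show("green",(H>45)&(H<80)&(S>100),.045,(420,255,515,340),800)
cv2.imwrite("pics/crop0.png",cv2.resize(im[165:275,280:415],None,fx=5,fy=5,interpolation=cv2.INTER_CUBIC))
E
```

```text
black [368.  242.6] xy [ 0.573  -0.0537] size [0.049 0.089] longdir deg -98.9
black [376.3 198.6] xy [ 0.6858 -0.0757] size [0.051 0.089] longdir deg -101.1
brass [308.5 232.6] xy [0.5986 0.0981] size [0.035 0.054] longdir deg -100.5
blue [346.5 218.5] xy [ 6.395e-01 -3.000e-04] size [0.214 0.283] longdir deg -99.2
red [211.5 291.9] xy [0.448  0.3488] size [0.195 0.16 ] longdir deg -82.0
green [467.6 298.2] xy [ 0.4301 -0.3095] size [0.196 0.161] longdir deg -88.5
```

View pics/crop0.png

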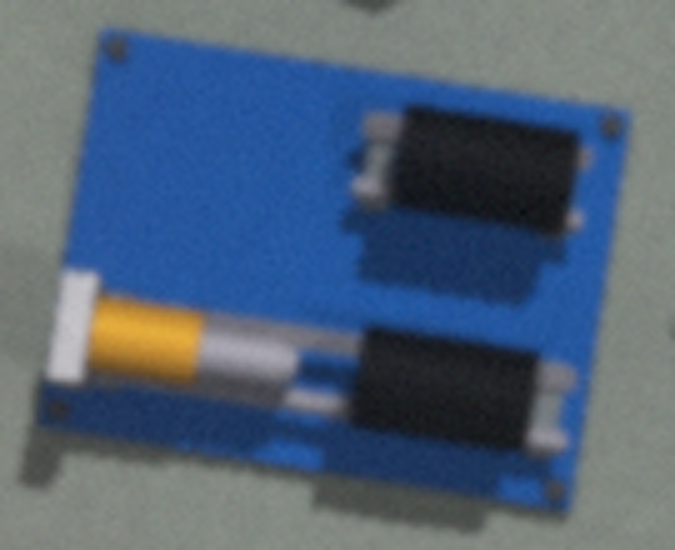

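The crop confirms it: black sleeve at crop (445,388), in line with the nose and brass pin section, and another in the short cradle. Gauge yaw is about 80.4° and the sleeve is at gauge x ≈ -66 mm, which is inside the stated range. I turn the tool first, then travel.

Call:
apply_moves:
  fingers: [1,1,1,1,1,1,1,1,1,1,1,1]
  offset:
    - [0,0,0]
    - [0,0,0]
    - [0,0,0]
    - [0,0,0]
    - [0,0,0]
    - [0,0,0]
    - [0,0,0]
    - [0,0,0]
    - [0,0,0]
    - [0,0,0]
    - [0,0,0]
    - [0,0,0]
  rotation:
    - [0,0,0.235]
    - [0,0,0.235]
    - [0,0,0.235]
    - [0,0,0.235]
    - [0,0,0.235]
    - [0,0,0.235]
    - [0,0,0.235]
    - [0,0,0.235]
    - [0,0,0.235]
    - [0,0,0.235]
    - [0,0,0.235]
    - [0,0,0.235]

```text
clock: 1.1
tcp_pos: [0.2173, 0.6389, 0.2182]
tool_rot: [2.405, 2.021, -0.001]
wrist_force: [0.5, 0.8, -0.4]
finger_gap: 0.0928
gripper_force: 0.0
```

```bash
cat >> h.py <<'E'
def togo(p,yaw_y=None):
    "tool-axis shift to p in shares of 30 cm; yaw turn (about tool z, shares) to put tool y at yaw_y deg (mod 180)"
    s=r.sense();Q=R.from_rotvec(s["tool_rot"]).as_matrix()
    print("t",round(s["clock"],2),"tcp",np.round(s["tcp_pos"],4),"togo shares",np.round(Q.T@(np.array(p)-s["tcp_pos"])/.3,3))
    a=np.degrees(np.arctan2(Q[1,1],Q[0,1]));print("tool y deg",round(a,2),"tilt",np.round(Q[:2,2],4),"F",np.round(s["wrist_force"],1),"gap",round(s["finger_gap"],4),"grip",round(s["gripper_force"],1))
    if yaw_y is not None:
        d=(yaw_y-a+90)%180-90;print("turn shares",round(-np.radians(d)/.5,3))
E
python3 -c "
from h import *
togo([.573,-.054,.20],-9.6)"
```

```text
t 1.1 tcp [0.2173 0.6389 0.2182] togo shares [-2.071  1.565  0.062]
tool y deg -9.9 tilt [-0.0002 -0.0007] F [ 0.5  0.8 -0.4] gap 0.0928 grip 0.0
turn shares -0.01
```

Call:
apply_moves:
  fingers: [1,1,1,1,1,1,1,1,1,1,1]
  offset:
    - [-0.094,0.071,0]
    - [-0.094,0.071,0]
    - [-0.094,0.071,0]
    - [-0.094,0.071,0]
    - [-0.094,0.071,0]
    - [-0.094,0.071,0]
    - [-0.094,0.071,0]
    - [-0.094,0.071,0]
    - [-0.094,0.071,0]
    - [-0.094,0.071,0]
    - [-0.094,0.071,0]
  rotation:
    - [0,0,0]
    - [0,0,0]
    - [0,0,0]
    - [0,0,0]
    - [0,0,0]
    - [0,0,0]
    - [0,0,0]
    - [0,0,0]
    - [0,0,0]
    - [0,0,0]
    - [0,0,0]

```text
clock: 2.02
tcp_pos: [0.3971, 0.2926, 0.2185]
tool_rot: [2.399, 2.029, -0.0]
wrist_force: [0.7, 0.2, -0.0]
finger_gap: 0.0929
gripper_force: 0.0
```

Call:
apply_moves:
  fingers: [1,1,1,1,1,1,1,1,1,1,1,1]
  offset:
    - [-0.094,0.071,0]
    - [-0.094,0.071,0]
    - [-0.094,0.071,0]
    - [-0.094,0.071,0]
    - [-0.094,0.071,0]
    - [-0.094,0.071,0]
    - [-0.094,0.071,0]
    - [-0.094,0.071,0]
    - [-0.094,0.071,0]
    - [-0.094,0.071,0]
    - [-0.094,0.071,0]
    - [0,0,0]
  rotation:
    - [0,0,0]
    - [0,0,0]
    - [0,0,0]
    - [0,0,0]
    - [0,0,0]
    - [0,0,0]
    - [0,0,0]
    - [0,0,0]
    - [0,0,0]
    - [0,0,0]
    - [0,0,0]
    - [0,0,0]

```text
clock: 3.02
tcp_pos: [0.5777, -0.0551, 0.2176]
tool_rot: [-2.402, -2.024, 0.002]
wrist_force: [-0.6, -0.8, -0.6]
finger_gap: 0.093
gripper_force: 0.0
```

Run:
```python
from h import *
togo([.573,-.054,.20],-9.6)
c=get_calibration("wrist");im=snapshot("wrist")[:,:,::-1].copy();cv2.imwrite("pics/w1.png",im)
print(np.round(c["cam_to_world"],3).tolist())
V=im.max(2)
for q in blobs(V<50,1500):
    p=[ray(c,k,.06)[:2] for k in cv2.boxPoints(q)];e1=p[1]-p[0];e2=p[2]-p[1];e=e1 if np.hypot(*e1)>np.hypot(*e2) else e2
    print(np.round(q[0]),np.round(ray(c,q[0],.06)[:2],4),np.round([np.hypot(*e1),np.hypot(*e2)],3),round(np.degrees(np.arctan2(e[1],e[0])),1))
```

```text
t 3.02 tcp [ 0.5777 -0.0551  0.2176] togo shares [ 0.001 -0.016  0.059]
tool y deg -9.76 tilt [-0.0012 -0.001 ] F [-0.6 -0.8 -0.6] gap 0.093 grip 0.0
turn shares -0.006
[[0.986, -0.162, -0.045, 0.591], [-0.169, -0.952, -0.256, 0.016], [-0.001, 0.26, -0.966, 0.383], [0.0, 0.0, 0.0, 1.0]]
[590. 379.] [ 0.784  -0.2361] [0.135 0.082] 87.9
[319. 396.] [ 0.5469 -0.2127] [0.174 0.537] -9.7
[452. 326.] [ 0.6693 -0.1638] [0.023 0.082] -62.8
[197. 326.] [ 0.4567 -0.1276] [0.082 0.023] 43.3
[467. 221.] [ 0.6891 -0.0756] [0.098 0.056] 79.0
[320. 220.] [ 0.5751 -0.0554] [0.052 0.1  ] -98.6
[609. 118.] [ 0.7993 -0.0147] [0.043 0.057] -88.7
```

View pics/w1.png

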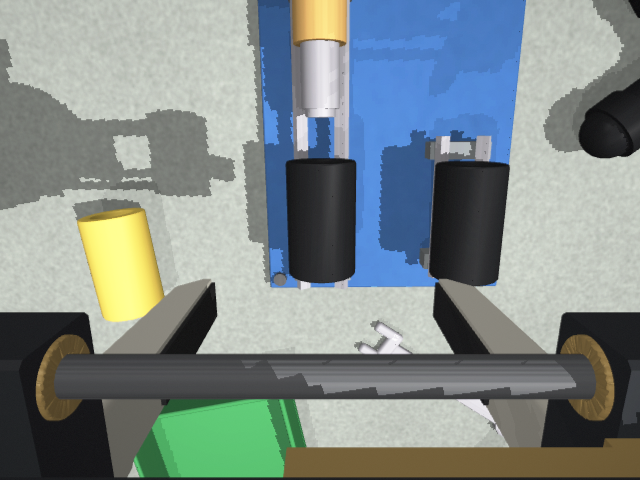

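The wrist view shows the long-cradle sleeve at (321,220), upright in the image and in line with the nose at (320,78), with the fingers straddling it. It is 2.6 mm off to one side, so I correct that, descend and grip lightly.

Call:
apply_moves:
  fingers: [1,1,1,1,1,1,1,1]
  offset:
    - [0,-0.009,0.083]
    - [0,0,0.083]
    - [0,0,0.083]
    - [0,0,0.083]
    - [0,0,0.083]
    - [0,0,0.083]
    - [0,0,0.083]
    - [0,0,0]
  rotation:
    - [0,0,-0.017]
    - [0,0,0]
    - [0,0,0]
    - [0,0,0]
    - [0,0,0]
    - [0,0,0]
    - [0,0,0]
    - [0,0,0]

```text
clock: 3.73
tcp_pos: [0.5709, -0.049, 0.0395]
tool_rot: [-2.386, -2.036, 0.007]
wrist_force: [-0.9, -0.6, -0.4]
finger_gap: 0.0929
gripper_force: 0.0
```

Call:
apply_moves:
  fingers: [0.5,0.5,0.5,0.5,0.5,0.5]
  grip_force: 12
  offset:
    - [0,0,0]
    - [0,0,0]
    - [0,0,0]
    - [0,0,0]
    - [0,0,0]
    - [0,0,0]
  rotation:
    - [0,0,0]
    - [0,0,0]
    - [0,0,0]
    - [0,0,0]
    - [0,0,0]
    - [0,0,0]

```text
clock: 4.23
tcp_pos: [0.5739, -0.0502, 0.0451]
tool_rot: [2.39, 2.038, 0.001]
wrist_force: [0.6, -1.2, 1.0]
finger_gap: 0.0577
gripper_force: 0.6
```

Run:
```python
from h import *
s=r.sense();togo([.575,-.0555,.043],-9.3)
im=snapshot("wrist")[:,:,::-1].copy();cv2.imwrite("pics/w2.png",im)
```

```text
t 4.23 tcp [ 0.5739 -0.0502  0.0451] togo shares [-0.017  0.006  0.007]
tool y deg -9.08 tilt [ 0.001  -0.0001] F [ 0.6 -1.2  1. ] gap 0.0577 grip 0.6
turn shares 0.008
```

View pics/w2.png

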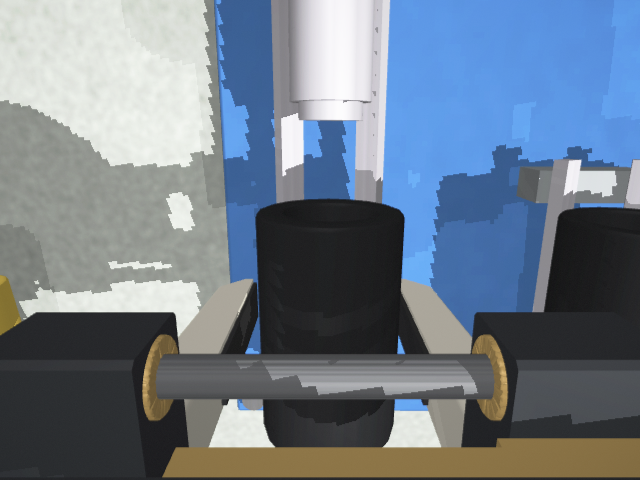

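The wrist view shows the sleeve between the pads, centred at column 330. The nose and rails are also at column 330, so it is in line. I finish closing and start the slide.

Call:
apply_moves:
  fingers: [0.45,0.45,0.45,0.45,0.45,0.45,0.45,0.45,0.45,0.45,0.45,0.45]
  grip_force: 12
  offset:
    - [0,0,0]
    - [0,0,0]
    - [0,0,0]
    - [0,0,0]
    - [0.02,0,0]
    - [0.02,0,0]
    - [0.02,0,0]
    - [0.02,0,0]
    - [0.02,0,0]
    - [0.02,0,0]
    - [0.02,0,0]
    - [0,0,0]
  rotation:
    - [0,0,0]
    - [0,0,0]
    - [0,0,0]
    - [0,0,0]
    - [0,0,0]
    - [0,0,0]
    - [0,0,0]
    - [0,0,0]
    - [0,0,0]
    - [0,0,0]
    - [0,0,0]
    - [0,0,0]

```text
clock: 5.28
tcp_pos: [0.5817, -0.0084, 0.0458]
tool_rot: [2.388, 2.037, 0.004]
wrist_force: [5.3, 1.2, 6.4]
finger_gap: 0.0539
gripper_force: 12.0
```

Run:
```python
from h import *
s=r.sense();togo([.575,-.0555,.043],-9.3)
im=snapshot("wrist")[:,:,::-1].copy();cv2.imwrite("pics/w3.png",im)
```

```text
t 5.28 tcp [ 0.5817 -0.0084  0.0458] togo shares [-0.158  0.003  0.009]
tool y deg -9.07 tilt [ 0.0035 -0.0007] F [5.3 1.2 6.4] gap 0.0539 grip 12.0
turn shares 0.008
```

View pics/w3.png

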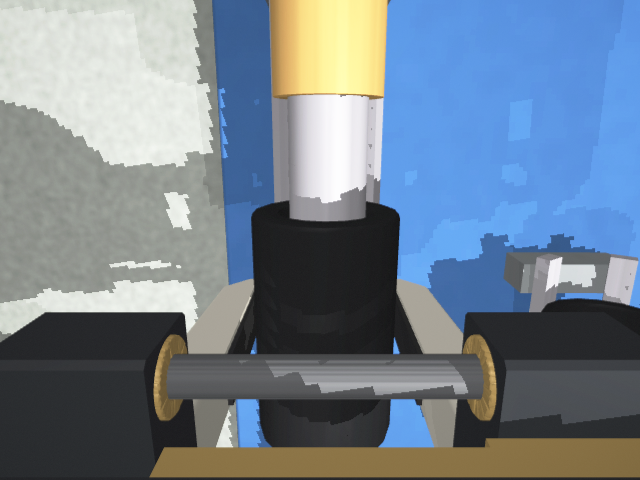

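Wrist view: the nose (327,205) has entered the bore and the brass step is ahead at row 95. Forces are small. I continue more slowly towards the step.

Call:
apply_moves:
  fingers: [0.45,0.45,0.45,0.45,0.45,0.45,0.45,0.45,0.45,0.45]
  offset:
    - [0.014,0.003,-0.002]
    - [0.014,0,0]
    - [0.014,0,0]
    - [0.014,0,0]
    - [0.014,0,0]
    - [0.014,0,0]
    - [0.014,0,0]
    - [0.014,0,0]
    - [0,0,0]
    - [0,0,0]
  rotation:
    - [0,0,0]
    - [0,0,0]
    - [0,0,0]
    - [0,0,0]
    - [0,0,0]
    - [0,0,0]
    - [0,0,0]
    - [0,0,0]
    - [0,0,0]
    - [0,0,0]

```text
clock: 6.17
tcp_pos: [0.5873, 0.0248, 0.0457]
tool_rot: [2.389, 2.038, 0.003]
wrist_force: [5.5, 0.2, 5.9]
finger_gap: 0.0539
gripper_force: 12.0
```

Call:
apply_moves:
  fingers: [0.45,0.45,0.45,0.45,0.45,0.45]
  offset:
    - [0.01,0,0]
    - [0.01,0,0]
    - [0.01,0,0]
    - [0,0,0]
    - [0,0,0]
    - [0,0,0]
  rotation:
    - [0,0,0]
    - [0,0,0]
    - [0,0,0]
    - [0,0,0]
    - [0,0,0]
    - [0,0,0]

```text
clock: 6.67
tcp_pos: [0.5885, 0.0323, 0.0455]
tool_rot: [2.389, 2.037, -0.0]
wrist_force: [4.6, -9.9, 4.0]
finger_gap: 0.0538
gripper_force: 12.0
```

Run:
```python
from h import *
s=r.sense();togo([.575,-.0555,.043],-9.3)
im=snapshot("wrist")[:,:,::-1].copy();cv2.imwrite("pics/w4.png",im)
```

```text
t 6.67 tcp [0.5885 0.0323 0.0455] togo shares [-0.296  0.002  0.009]
tool y deg -9.1 tilt [ 0.0014 -0.002 ] F [ 4.6 -9.9  4. ] gap 0.0538 grip 12.0
turn shares 0.007
```

View pics/w4.png

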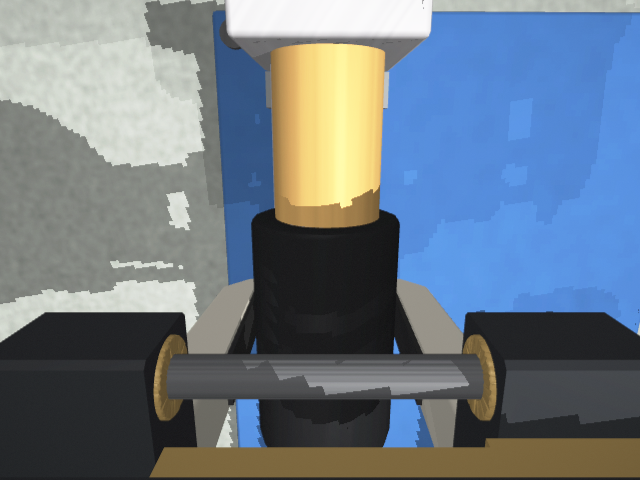

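The leading end is at the step, at about (327,220), with a force of about -10 N along the pin. To be sure this is the step and not a misalignment catch, I let go so the sleeve settles in the V. Then I regrip and press gently again.

Call:
apply_moves:
  fingers: [0.7,0.7,0.7,0.7,0.45,0.45,0.45,0.45,0.45,0.45]
  grip_force: 12
  offset:
    - [0,0,0]
    - [0,0.004,0]
    - [-0.007,0,0]
    - [0,0,0]
    - [0,0,0]
    - [0,0,0]
    - [0,0,0]
    - [0,0,0]
    - [0,0,0]
    - [0,0,0]
  rotation:
    - [0,0,0]
    - [0,0,0]
    - [0,0,0]
    - [0,0,0]
    - [0,0,0]
    - [0,0,0]
    - [0,0,0]
    - [0,0,0]
    - [0,0,0]
    - [0,0,0]

```text
clock: 7.55
tcp_pos: [0.5887, 0.031, 0.0449]
tool_rot: [-2.39, -2.039, -0.0]
wrist_force: [1.2, 0.1, -1.1]
finger_gap: 0.0542
gripper_force: 12.0
```

Call:
apply_moves:
  fingers: [0.45,0.45,0.45,0.45,0.45,0.45,0.45]
  offset:
    - [0.006,0,0]
    - [0.006,0,0]
    - [0.006,0,0]
    - [0,0,0]
    - [0,0,0]
    - [0,0,0]
    - [0,0,0]
  rotation:
    - [0,0,0]
    - [0,0,0]
    - [0,0,0]
    - [0,0,0]
    - [0,0,0]
    - [0,0,0]
    - [0,0,0]

```text
clock: 8.13
tcp_pos: [0.5893, 0.0346, 0.0448]
tool_rot: [2.389, 2.037, -0.004]
wrist_force: [-1.7, -13.2, 0.1]
finger_gap: 0.0537
gripper_force: 12.0
```

Run:
```python
from h import *
s=r.sense();togo([.575,-.0555,.043],-9.3)
im=snapshot("wrist")[:,:,::-1].copy();cv2.imwrite("pics/w5.png",cv2.resize(im[160:300,210:440],None,fx=3,fy=3))
```

```text
t 8.13 tcp [0.5893 0.0346 0.0448] togo shares [-0.304  0.001  0.007]
tool y deg -9.11 tilt [-0.0009 -0.0032] F [ -1.7 -13.2   0.1] gap 0.0537 grip 12.0
turn shares 0.007
```

View pics/w5.png

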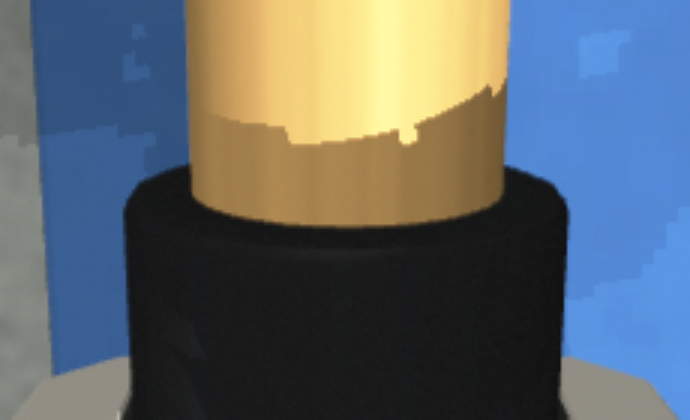

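Same stop, now at 13 N axial with almost no side force. In the crop the brass spans 190–505 and the sleeve 125–568, so it is centred and resting against the step. This sleeve is the tight one and goes in the red tray. I draw it off and lift.

Call:
apply_moves:
  fingers: [0.45,0.45,0.45,0.45,0.45,0.45,0.45,0.45,0.45,0.45,0.45,0.45]
  grip_force: 25
  offset:
    - [-0.005,0,0]
    - [0,0,0]
    - [-0.01,0,0]
    - [-0.03,0,0]
    - [-0.03,0,0]
    - [-0.03,0,0]
    - [-0.03,0,0]
    - [-0.03,0,0]
    - [-0.03,0,0]
    - [-0.03,0,0]
    - [-0.03,0,0]
    - [0,0,0]
  rotation:
    - [0,0,0]
    - [0,0,0]
    - [0,0,0]
    - [0,0,0]
    - [0,0,0]
    - [0,0,0]
    - [0,0,0]
    - [0,0,0]
    - [0,0,0]
    - [0,0,0]
    - [0,0,0]
    - [0,0,0]

```text
clock: 9.18
tcp_pos: [0.5772, -0.0408, 0.0449]
tool_rot: [2.391, 2.037, -0.001]
wrist_force: [-1.1, -0.2, -2.1]
finger_gap: 0.0534
gripper_force: 25.0
```

Call:
apply_moves:
  fingers: [0.45,0.45,0.45,0.45,0.45,0.45,0.45,0.45]
  offset:
    - [0,0,-0.03]
    - [0,0,-0.08]
    - [0,0,-0.08]
    - [0,0,-0.08]
    - [0,0,-0.08]
    - [0,0,-0.08]
    - [0,0,-0.05]
    - [0,0,0]
  rotation:
    - [0,0,0]
    - [0,0,0]
    - [0,0,0]
    - [0,0,0]
    - [0,0,0]
    - [0,0,0]
    - [0,0,0]
    - [0,0,0]

```text
clock: 9.85
tcp_pos: [0.5786, -0.039, 0.193]
tool_rot: [2.387, 2.037, 0.006]
wrist_force: [0.1, 0.1, -1.3]
finger_gap: 0.0538
gripper_force: 25.0
```

Run:
```python
from h import *
togo([.448,.349,.2])
togo([.448,.349,.2],8)
```

```text
t 9.85 tcp [ 0.5786 -0.039   0.193 ] togo shares [ 1.209 -0.633 -0.026]
tool y deg -9.06 tilt [ 0.005  -0.0004] F [ 0.1  0.1 -1.3] gap 0.0538 grip 25.0
t 9.85 tcp [ 0.5786 -0.039   0.193 ] togo shares [ 1.209 -0.633 -0.026]
tool y deg -9.06 tilt [ 0.005  -0.0004] F [ 0.1  0.1 -1.3] gap 0.0538 grip 25.0
turn shares -0.595
```

Call:
apply_moves:
  fingers: [0.45,0.45,0.45,0.45,0.45,0.45,0.45,0.45,0.45,0.45,0.45,0.45]
  offset:
    - [0.11,-0.0575,0]
    - [0.11,-0.0575,0]
    - [0.11,-0.0575,0]
    - [0.11,-0.0575,0]
    - [0.11,-0.0575,0]
    - [0.11,-0.0575,0]
    - [0.11,-0.0575,0]
    - [0.11,-0.0575,0]
    - [0.11,-0.0575,0]
    - [0.11,-0.0575,0]
    - [0.11,-0.0575,0]
    - [0,0,0]
  rotation:
    - [0,0,0]
    - [0,0,0]
    - [0,0,0]
    - [0,0,0]
    - [0,0,0]
    - [0,0,0]
    - [0,0,0]
    - [0,0,0]
    - [0,0,0]
    - [0,0,0]
    - [0,0,0]
    - [0,0,0]

```text
clock: 10.85
tcp_pos: [0.4448, 0.3537, 0.1872]
tool_rot: [-2.385, -2.042, 0.002]
wrist_force: [0.0, 0.1, -1.0]
finger_gap: 0.0538
gripper_force: 25.0
```

Call:
apply_moves:
  fingers: [0.45,0.45]
  offset:
    - [0,0,0]
    - [0,0,0]
  rotation:
    - [0,0,0]
    - [0,0,0]

```text
clock: 11.02
tcp_pos: [0.4471, 0.3489, 0.1878]
tool_rot: [2.39, 2.039, -0.002]
wrist_force: [-0.3, -0.5, -1.7]
finger_gap: 0.0535
gripper_force: 25.0
```

Run:
```python
from h import *
togo([.448,.349,.018])
im=snapshot("top")[:,:,::-1].copy();cv2.imwrite("pics/t6.png",im)
```

```text
t 11.02 tcp [0.4471 0.3489 0.1878] togo shares [0.002 0.003 0.566]
tool y deg -9.04 tilt [-0.0011 -0.0011] F [-0.3 -0.5 -1.7] gap 0.0535 grip 25.0
```

View pics/t6.png

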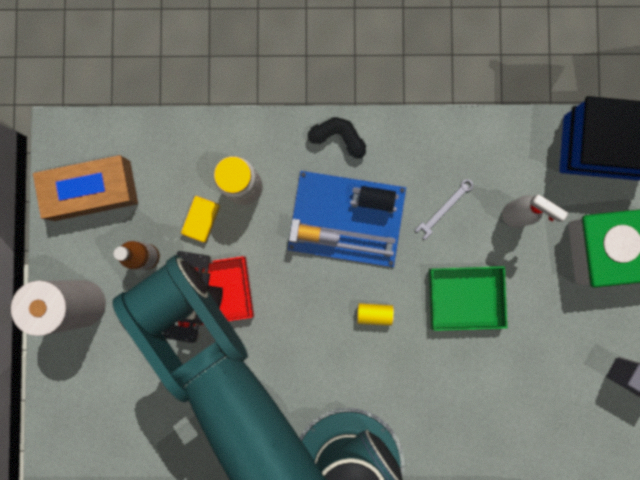

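The top view shows the hand over the red tray (211,292). The waiting sleeve is still at (376,199) and the bystanders are untouched. I lower the sleeve.

Call:
apply_moves:
  fingers: [0.45,0.45,0.45,0.45,0.45,0.45,0.45,0.45,0.45,0.45,0.45,0.45]
  offset:
    - [0,0,0.08]
    - [0,0,0.08]
    - [0,0,0.08]
    - [0,0,0.08]
    - [0,0,0.08]
    - [0,0,0.05]
    - [0,0,0.03]
    - [0,0,0.03]
    - [0,0,0.02]
    - [0,0,0.02]
    - [0,0,0]
    - [0,0,0]
  rotation:
    - [0,0,0]
    - [0,0,0]
    - [0,0,0]
    - [0,0,0]
    - [0,0,0]
    - [0,0,0]
    - [0,0,0]
    - [0,0,0]
    - [0,0,0]
    - [0,0,0]
    - [0,0,0]
    - [0,0,0]

```text
clock: 12.07
tcp_pos: [0.4476, 0.3492, 0.0243]
tool_rot: [2.39, 2.038, 0.0]
wrist_force: [-0.1, -0.6, -2.3]
finger_gap: 0.0535
gripper_force: 25.0
```

Call:
apply_moves:
  fingers: [0.45,0.45,0.45,0.45,0.45]
  offset:
    - [0,0,0.01]
    - [0,0,0.008]
    - [0,0,0.005]
    - [0,0,0]
    - [0,0,0]
  rotation:
    - [0,0,0]
    - [0,0,0]
    - [0,0,0]
    - [0,0,0]
    - [0,0,0]

```text
clock: 12.48
tcp_pos: [0.4474, 0.3492, 0.0171]
tool_rot: [-2.39, -2.039, 0.0]
wrist_force: [-0.2, 0.8, -1.7]
finger_gap: 0.0535
gripper_force: 25.0
```

Call:
apply_moves:
  fingers: [0.45,0.45,0.45,0.6,0.62,0.64,0.66,0.7,0.75,0.8,0.8,0.8]
  offset:
    - [0,0,0.005]
    - [0,0,0]
    - [0,0,0]
    - [0,0,0]
    - [0,0,0]
    - [0,0,0]
    - [0,0,0]
    - [0,0,0]
    - [0,0,0]
    - [0,0,0]
    - [0,0,0]
    - [0,0,0]
  rotation:
    - [0,0,0]
    - [0,0,0]
    - [0,0,0]
    - [0,0,0]
    - [0,0,0]
    - [0,0,0]
    - [0,0,0]
    - [0,0,0]
    - [0,0,0]
    - [0,0,0]
    - [0,0,0]
    - [0,0,0]

```text
clock: 13.48
tcp_pos: [0.4474, 0.3492, 0.0155]
tool_rot: [2.39, 2.039, 0.0]
wrist_force: [0.4, -0.9, -0.2]
finger_gap: 0.0741
gripper_force: 0.0
```

Call:
apply_moves:
  fingers: [0.8,0.8,0.8,0.8,0.8,0.8,0.8,0.8,0.8,0.8]
  offset:
    - [0,0,-0.03]
    - [0,0,-0.06]
    - [0,0,-0.08]
    - [0,0,-0.08]
    - [0,0,-0.08]
    - [0,0,-0.08]
    - [0,0,-0.08]
    - [0,0,-0.08]
    - [0,0,0]
    - [0,0,0]
  rotation:
    - [0,0,0]
    - [0,0,0]
    - [0,0,0]
    - [0,0,0]
    - [0,0,0]
    - [0,0,0]
    - [0,0,0]
    - [0,0,0]
    - [0,0,0]
    - [0,0,0]

```text
clock: 14.32
tcp_pos: [0.4478, 0.3495, 0.1884]
tool_rot: [2.39, 2.038, 0.004]
wrist_force: [-0.0, -0.6, -0.3]
finger_gap: 0.0741
gripper_force: 0.0
```

Run:
```python
from h import *
togo([.448,.349,.2])
c=get_calibration("wrist");im=snapshot("wrist")[:,:,::-1].copy();cv2.imwrite("pics/w7.png",im)
for q in blobs(im.max(2)<50,1500): print(np.round(q[0]),np.round(ray(c,q[0],.032)[:2],4))
```

```text
t 14.32 tcp [0.4478 0.3495 0.1884] togo shares [-0.001  0.001 -0.039]
tool y deg -9.08 tilt [0.0023 0.0016] F [-0.  -0.6 -0.3] gap 0.0741 grip 0.0
[569. 379.] [0.638  0.1748]
[319. 396.] [0.4196 0.193 ]
[331. 231.] [0.4526 0.3396]
```

View pics/w7.png

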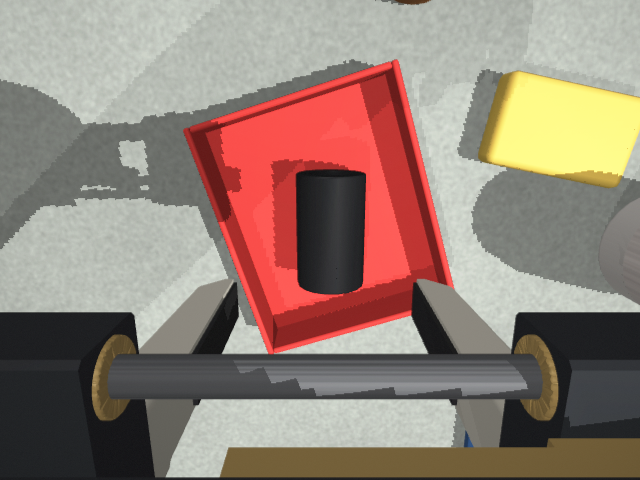

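The sleeve lies at (331,231) on the red tray's floor, well inside the tray and released. Handing in.

```bash
python3 -c "
from cell import ticket
print(ticket.sign_off())"
```

```text
the job is handed in; nothing more can be done
None
```

The sleeve from the long cradle stopped at the pin's step, so I drew it off, laid it on its side in the red tray and handed the job in; the other sleeve and the bystanders were left untouched.

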